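# Lay out power supply parts in the tray as they sat on the board

## Robot

A 6-joint arm with a two-finger parallel gripper is mounted at the origin on the work surface. World frame = base frame: x ahead of the robot, y to its left, z up, the work surface at z = 0. Lengths are in mm, angles in rad, forces in N, time in s.
With the tool pointing down it reaches from about 350 to 975 mm from the base axis. Payload 7.1 kg.
Tool frame: the origin (TCP) lies between the finger pads; the fingertips stand 17 mm ahead of it and the grasp point (between the pads) lies 2 mm behind it; z points along the fingers, y is the line along which they close (so a half turn about z gives the same grasp; the last joint's range is limited). The gripper opens to 88 mm and grips with 3 to 60 N. Pads are 20 mm wide; open, the fingers measure 115 mm over their backs; the gripper's body (75 mm by 178 mm) begins 61 mm behind the grasp point.
Start: joints at [-1.327, 0.423, 1.63, -0, 1.089, -0.019], TCP at [162.385, -603.52, 205.375] pointing down, gripper open.
Joint ranges: [-3, 3], [-0.9, 2.11], [0.09, 2.58], [-1.31, 4.45], [0.11, 2.69], [-2.54, 2.54]. Speed limits (rad/s): [2.39, 2.39, 3.01, 3.14, 3.14, 3.14].

## Interface

Orientations are given as a rotation vector (axis times angle).
In Python, from workcell import ctrl gives the robot as it stands.
- The arm moves only by the shell command python3 jog.py FILE [OPENING], which reads ROWS from the file FILE. ROWS is a JSON list of rows, 1 to 5 of them, each an object with the fields pos (a list: dx, dy, dz in mm), turn_vec (a list: a rotation vector rx, ry, rz in rad); a field left out counts as zero; each row shifts and turns the commanded pose from where the row before left it, along the tool's axes as they then stand; what a row does not reach is not made up. A row lasts 1/12 s, in which the tool goes at most 41.7 mm and 0.125 rad, less where a joint would pass 70% of its speed; a pose out of reach is approached as far as the arm can. OPENING is the finger opening in mm, set as the command begins (- or left out keeps the last). The fingers move at their own pace and stop on an object; the grip force is fixed at half the most. Time passes only in rows, so rows that do not move let the fingers close. It prints the time, the measured TCP pose, the force, the opening and the grip force at its end. Input that does not fit is refused with a message, and nothing moves.
- ctrl.get_obs(): the state, without advancing time (a new reading comes with each control period).
- ctrl.get_image(name): name is "scene" or "top"; returns a dict with "img" (400x640x3 uint8, red, green, blue), "fx", "fy", "cx", "cy" (pixels), "k1" (the pictures are not rectified: a ray, as slopes to the right and down, at radius r is drawn at 1 + k1 r^2 times it, then the intrinsics apply), "R" (3x3) and "t" (3): a world point X has camera coordinates R X + t. Camera axes: x right, y down, z forward; pixel columns grow to the right and rows downward; lengths in mm; the calibration is good to about 2 mm. A picture is of the moment at which its call begins. There is no depth.
- ctrl.close_job(): hands the job in; it is judged then, once.
The state is a dict: "t": time; "qpos": joint angles; "qvel": joint speeds; "joint_torque": joint torques, N m; "ee_pos": TCP position; "orientation": TCP orientation; "ft_force": force on the tool from outside, world axes, zero at the start; "moment": the same for the moment, N m; "width": finger opening in mm; "grasp_force": force on a finger pad.
Only numpy, scipy, OpenCV 4.12 (cv2) and the standard library are available. Lean on these libraries where they do the work, as an engineer would, in place of code of your own. Each camera call takes 0.05 s, during which the arm holds its last target. There are 200 camera calls.

## Task

Lay the loose power supply parts out in the divided tray the way they sat on the board: the toroidal choke in the compartment between the transformer and the flat power module, the large capacitor in the one behind the transformer, the small capacitor behind the module, and the relay between the two capacitors. Set the heat sink squarely on top of the module, matching its outline. The other four stand upright and flat on the floors of their compartments; behind means farther from the robot, and the transformer and module stay in their compartments.

Things in the scene. Friction and masses are not known exactly. Their poses are not given: they have to be found in the camera images.
- tray: blue parts tray, fixed, 268 mm wide (y) x 180 deep (x) x 13 high: 2 rows of 3 compartments 84 mm square inside; floor 3 mm above the underside, walls 4 mm thick, 10 mm above the floor. Origin: centre of underside; +x away from the robot (behind), +y left; turned up to 0.25 rad. Compartment centres x -44 (front), +44 mm (back), y -88, 0, +88 mm.
- transformer: ferrite-cored switching transformer standing in an outer compartment of the tray's front row (left or right, it varies): dark foot and core, yellow taped winding; 46 x 52 mm (x, y), 44 mm high, about 140 g, loose. Origin: centre of its underside, z up. It stays there.
- module: flat brick-shaped power module with a flat metal top, lying in the other outer compartment of the front row: 37 mm (x) by 58 mm (y), 12.7 mm high, about 80 g, loose. Origin: centre of its underside, z up. It stays there.
- heatsink: bare aluminium heat sink, 37 mm (x) by 58 mm (y), 24 mm high: 5 mm base plate with six upright fins running along its y, so its two long sides are flat faces 37 mm apart to grip. The same outline as the module. Origin: centre of the underside of the base, z up. About 70 g. Loose on the bench at the start, in any place and turn, fins up.
- choke: toroidal choke lying flat: ring core wound with copper wire, 50 mm outside diameter, 22 mm hole, 25 mm high, about 100 g; grip across the outside. Origin: centre of the underside, z up. Loose on the bench at the start, in any place and turn.
- cap_large: large capacitor, a standing dark cylinder with a bare metal top, 45 mm diameter, 60 mm high, about 120 g. Origin: centre of its underside, z up. Loose on the bench at the start, in any place and turn.
- cap_small: small capacitor, the same kind of dark cylinder with a bare metal top, 30 mm diameter, 40 mm high, about 40 g. Origin: centre of its underside, z up. Loose on the bench at the start, in any place and turn.
- relay: plug-in cube relay standing on its black base, clear cover with a copper coil inside: 34 mm (x) by 36 mm (y), 50 mm high, about 80 g. Origin: centre of its underside, z up. Loose on the bench at the start, in any place and turn. (A solder reel, a round flux tin and a tape roll, all lower than 41 mm, stand among the parts and are not part of the job.)

How it is judged (in metres and radians):
At the end, for the whole second after the job is handed in: Choke between transformer and module; large capacitor behind the transformer, small one behind the module, relay between them: each upright (0.12 rad) on its compartment floor, within 28 mm of its centre in x and y. Heat sink on the module within 10 mm and 0.2 rad. All released, at rest (linear speed of each of heatsink, choke, cap_large, cap_small, relay, transformer, module below 0.02 m/s and angular speed of each of heatsink, choke, cap_large, cap_small, relay, transformer, module below 0.2 rad/s and z of choke in the frame of tray between 0.0005 and 0.0065 m and angle between each of choke, cap_large, cap_small, relay, transformer, module, heatsink's own z axis and vertical below 0.12 rad and z of cap_large in the frame of tray between 0.0005 and 0.0065 m and z of cap_small in the frame of tray between 0.0005 and 0.0065 m and z of relay in the frame of tray between 0.0005 and 0.0065 m and z of transformer in the frame of tray between 0.0005 and 0.0065 m and z of module in the frame of tray between 0.0005 and 0.0065 m and x of choke in the frame of tray between -0.072 and -0.016 m and x of transformer in the frame of tray between -0.072 and -0.016 m and x of module in the frame of tray between -0.072 and -0.016 m and x of cap_large in the frame of tray between 0.016 and 0.072 m and x of cap_small in the frame of tray between 0.016 and 0.072 m and x of relay in the frame of tray between 0.016 and 0.072 m and y of choke in the frame of tray between -0.028 and 0.028 m and y of relay in the frame of tray between -0.028 and 0.028 m and ((y of transformer in the frame of tray between 0.06 and 0.116 m and y of cap_large in the frame of tray between 0.06 and 0.116 m and y of module in the frame of tray between -0.116 and -0.06 m and y of cap_small in the frame of tray between -0.116 and -0.06 m) or (y of transformer in the frame of tray between -0.116 and -0.06 m and y of cap_large in the frame of tray between -0.116 and -0.06 m and y of module in the frame of tray between 0.06 and 0.116 m and y of cap_small in the frame of tray between 0.06 and 0.116 m)) and horizontal distance between heatsink and module below 0.01 m and z of heatsink in the frame of module between 0.0107 and 0.0152 m and angle between the y axis of heatsink and the y axis of module, either way round below 0.2 rad); the robot touches nothing.
It fails at once if the transformer or the module is taken out of its compartment (moved more than 35 mm) (distance of any of transformer, module from where it was at the start of the episode above 0.035 m).
It also fails if it takes over 120 s, if anything falls off the work surface, if the arm or the gripper's body presses on something with over 40 N, if the wrist force passes 120 N, or if a joint passes its speed limit or range.

## Working session

There is one attempt and no reset: what is moved stays moved. The work goes in short steps, Python scripts to look and compute and a shell command to move; the robot and the scene stay as the last step left them, time stands still between calls to the robot, and variables do not carry over. Pictures are saved under pics/ and viewed, at most 14 in all, crops included, and the job is handed in when it is done.

```bash
ls; mkdir -p pics
python3 - <<'E'
from workcell import ctrl
import cv2
for n in("top","scene"):
    d=ctrl.get_image(n); cv2.imwrite(f"pics/{n}0.png",d["img"][:,:,::-1])
    print({k:v for k,v in d.items() if k!="img"})
o=ctrl.get_obs(); print(o)
E
```

```text
jog.py
pics
workcell.py
{'fx': 416.86015027064127, 'fy': 416.86015027064127, 'cx': 315.8333965395418, 'cy': 197.66614557491528, 'k1': -0.06400538862152211, 'R': array([[-0.01286454, -0.99942987,  0.03121593],
       [-0.99306168,  0.00912072, -0.11724044],
       [ 0.11688889, -0.03250759, -0.99261284]]), 't': array([ -6.81793412, 494.902921  , 958.86239865])}
{'fx': 505.97263911035395, 'fy': 505.97263911035395, 'cx': 319.90671700743997, 'cy': 196.86200044337338, 'k1': -0.14947762248524551, 'R': array([[-0.57638913,  0.81713674, -0.00794435],
       [ 0.69218041,  0.48303434, -0.53625004],
       [-0.43435222, -0.31458762, -0.84402179]]), 't': array([ 283.73801326, -335.02010037, 1762.97818405])}
{'t': 0.1, 'qpos': array([-1.32701970e+00,  4.23782781e-01,  1.63056686e+00, -1.81792150e-05,
        1.08862026e+00, -1.89982398e-02]), 'qvel': array([-2.10808720e-04, -5.54645580e-05, -1.59297840e-03,  9.69919875e-04,
        5.91767222e-04, -6.98021141e-04]), 'joint_torque': array([ 4.90771126e-04, -5.45615709e+01, -2.74324626e+01,  6.45667990e-02,
        1.89118646e-02, -3.60047181e-05]), 'ee_pos': array([ 162.24836545, -603.04474311,  204.68634656]), 'orientation': array([-3.11315881e+00, -4.11413325e-01,  2.67642307e-04]), 'ft_force': array([-0.4470655 ,  0.93760135, -0.60796978]), 'moment': array([-0.0022082 ,  0.01372222, -0.01643186]), 'grasp_force': 0.0, 'width': 87.77282080195222}
```

View pics/top0.png

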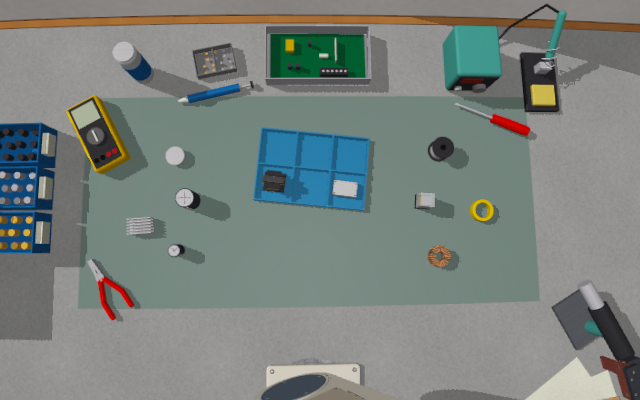

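View pics/scene0.png

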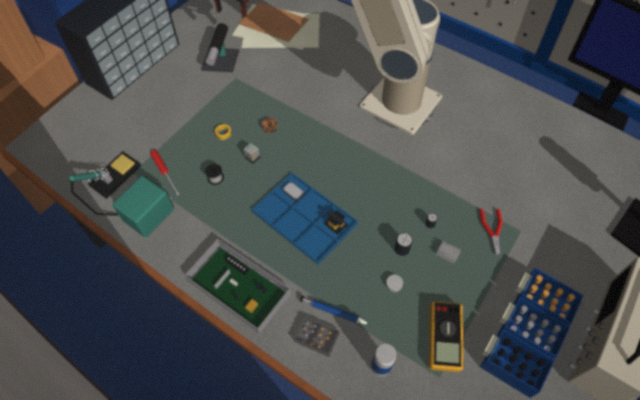

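The top view shows the tray at about (312,170), with the transformer front-left at (274,182) and the module front-right at (345,188). The parts are the large cap at (187,198), small cap (176,250), heat sink (140,226), relay (425,201) and choke (440,257). The scene view shows the same layout. Next I'll enlarge crops to measure from.

```bash
cat > h.py <<'E'
import numpy as np, cv2
from workcell import ctrl
from scipy.spatial.transform import Rotation as Ro
def cast(d,uv,z):
    "pixels -> world points on plane z"
    K=np.array([[d["fx"],0,d["cx"]],[0,d["fy"],d["cy"]],[0,0,1]])
    p=cv2.undistortPoints(np.array(uv,float).reshape(-1,1,2),K,np.array([d["k1"],0,0,0.]))[:,0]
    D=np.c_[p,np.ones(len(p))]@d["R"]; c=-d["R"].T@d["t"]
    return c+D*((z-c[2])/D[:,2])[:,None]
def proj(d,X):
    K=np.array([[d["fx"],0,d["cx"]],[0,d["fy"],d["cy"]],[0,0,1]])
    return cv2.projectPoints(np.array(X,float).reshape(-1,1,3),cv2.Rodrigues(d["R"])[0],d["t"],K,np.array([d["k1"],0,0,0.]))[0][:,0]
def crop(d,u,v,w,h,s):
    im=cv2.resize(d["img"][v:v+h,u:u+w],None,fx=s,fy=s,interpolation=cv2.INTER_CUBIC)[:,:,::-1].copy()
    for k in range(0,w,10): cv2.putText(im,str(u+k),(k*s,8),0,.3,(0,255,255)); cv2.line(im,(k*s,9),(k*s,13),(0,255,255))
    for k in range(0,h,10): cv2.putText(im,str(v+k),(0,k*s+4),0,.3,(0,255,255))
    return im
E
python3 - <<'E'
from h import *
d=ctrl.get_image("top"); 
a=crop(d,120,180,75,80,5); b=crop(d,410,185,50,80,5)
cv2.imwrite("pics/c1.png",np.hstack([a,b]))
cv2.imwrite("pics/c2.png",crop(d,248,122,130,95,6))
E
```

```text
(no output)
```

View pics/c1.png

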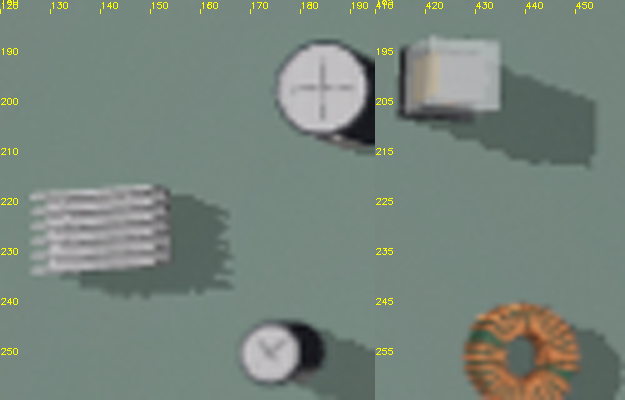

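View pics/c2.png

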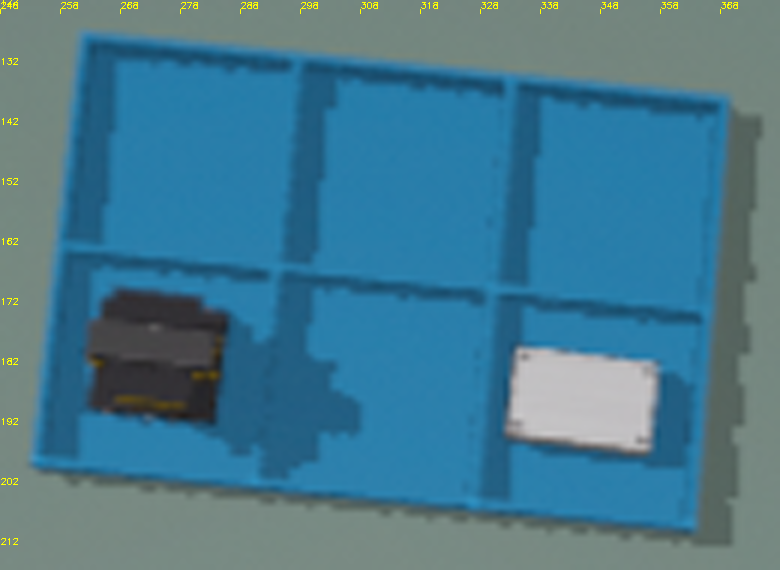

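The crops show the cap tops at about (184,197) and (174,250). The heat sink fins run along the image horizontal, from (127,219) to (153,233), and the relay top spans about u 419–435, v 187–202. The choke is centred at about (438.5,256). In the tray, the transformer is front-left and the module front-right at about (345,188). Next I'll take mask-based measurements.

```bash
cat > m.py <<'E'
from h import *
d=ctrl.get_image("top"); im=d["img"]; hsv=cv2.cvtColor(im,cv2.COLOR_RGB2HSV)
def rect(mask,box,z,label,circ=False):
    u,v,w,h=box; m=np.zeros(mask.shape,np.uint8); m[v:v+h,u:u+w]=mask[v:v+h,u:u+w]
    c=max(cv2.findContours(m,cv2.RETR_EXTERNAL,cv2.CHAIN_APPROX_NONE)[0],key=cv2.contourArea)[:,0]
    P=cast(d,c,z)[:,:2].astype(np.float32)
    if circ: o=cv2.minEnclosingCircle(P); print(label,np.round(o[0],1),"dia",round(2*o[1],1))
    else: o=cv2.minAreaRect(P); print(label,np.round(o[0],1),"size",np.round(o[1],1),"ang",round(o[2],1))
mn=im.min(2); H,S,V=hsv[...,0],hsv[...,1],hsv[...,2]
if __name__=="__main__":
    blue=((H>95)&(H<115)&(S>150)).astype(np.uint8)
    rect(cv2.morphologyEx(blue,cv2.MORPH_CLOSE,np.ones((5,5))),(240,110,145,110),13,"tray")
    br=((mn>160)).astype(np.uint8)
    rect(br,(170,182,30,30),60,"capL",1); rect(br,(160,238,25,22),40,"capS",1)
    rect(br,(325,175,38,28),15.7,"module")
    g=((S<40)&(V>125)).astype(np.uint8)
    rect(cv2.morphologyEx(g,cv2.MORPH_CLOSE,np.ones((5,5))),(120,210,40,30),24,"hs24")
    rect(((mn>140)).astype(np.uint8),(412,180,30,28),50,"relay")
    rect(((H<20)&(S>100)).astype(np.uint8),(420,240,40,34),18,"choke",1)
    rect(((H<20)&(S>100)).astype(np.uint8),(420,240,40,34),18,"choke")
    print(cast(d,[(127,219),(153,216.5),(153.5,232),(128,234)],24).round(1))
E
python3 m.py
```

```text
tray [569.1  -3.8] size [266.4 179.9] ang 83.9
capL [495.2 290.3] dia 39.0
capS [374.6 318. ] dia 23.2
module [519.6 -82.5] size [55.6 34.8] ang 82.3
hs24 [435.6 405.4] size [95.9 68.6] ang 89.6
relay [ 486.7 -271.7] size [35.9 32.5] ang 87.3
choke [ 352.2 -306.1] dia 54.5
choke [ 352.7 -306.2] size [53.9 47.6] ang 88.8
[[448.7 435.4  24. ]
 [454.1 373.4  24. ]
 [417.5 371.2  24. ]
 [413.2 431.8  24. ]]
```

```bash
cat > go.py <<'E'
# go.py x y z psi_deg : rz to turn by, then dx dy dz in tool axes after the turn (last argument dropped = keep heading)
import sys; from h import *
o=ctrl.get_obs(); R=Ro.from_rotvec(o["orientation"]).as_matrix(); psi=np.arctan2(R[1,0],R[0,0])
a=[float(v) for v in sys.argv[1:]]; t=np.radians(a[3]) if len(a)>3 else psi
rz=-((t-psi+np.pi)%(2*np.pi)-np.pi)
D=np.array(a[:3])-o["ee_pos"]
print("t %.1f psi %.1f tilt %.3f rz %.3f | d %.1f %.1f %.1f"%(o["t"],np.degrees(psi),np.arccos(-R[2,2]),rz,D[0]*np.cos(t)+D[1]*np.sin(t),D[0]*np.sin(t)-D[1]*np.cos(t),-D[2]),o["ee_pos"].round(1),"w %.1f"%o["width"])
E
echo '[{"turn_vec":[0, 0, -0.104]}, {"turn_vec":[0, 0, -0.104]}, {"turn_vec":[0, 0, -0.104]}, {"turn_vec":[0, 0, -0.104]}]' > path.dat && python3 jog.py path.dat 88
echo '[{"pos":[33.4, -11.1, 10]}, {"pos":[33.4, -11.1, 10]}, {"pos":[33.4, -11.1, 10]}, {"pos":[33.4, -11.1, 10]}, {"pos":[33.4, -11.1, 10]}]' > path.dat && python3 jog.py path.dat
echo '[{"pos":[33.4, -11.1, 10]}, {"pos":[33.4, -11.1, 10]}, {"pos":[33.4, -11.1, 10]}, {"pos":[33.4, -11.1, 10]}, {}]' > path.dat && python3 jog.py path.dat
python3 go.py 352.5 -306 24 38.9
```

```text
t: 0.53
ee_pos: [162.3, -603.4, 205.1]
orientation: [-2.959, -1.053, -0.0]
ft_force: [-0.1, 0.3, 0.2]
width: 87.9
grasp_force: 0.0
t: 0.95
ee_pos: [258.0, -454.0, 154.9]
orientation: [2.963, 1.045, 0.0]
ft_force: [0.0, 0.3, -0.4]
width: 87.5
grasp_force: 0.0
t: 1.37
ee_pos: [334.3, -331.7, 113.6]
orientation: [-2.956, -1.05, 0.002]
ft_force: [-0.7, 0.1, 0.3]
width: 87.9
grasp_force: 0.0
t 1.4 psi 39.1 tilt 0.005 rz 0.003 | d 30.3 -8.6 89.6 [ 334.3 -331.7  113.6] w 87.9
```

```bash
echo '[{"pos":[30.3, -8.6, 10]}, {"pos":[0, 0, 30]}, {"pos":[0, 0, 30]}, {"pos":[0, 0, 19.5]}, {}]' > path.dat && python3 jog.py path.dat
echo '[{}, {}, {}, {}, {}]' > path.dat && python3 jog.py path.dat 30
echo '[{}, {}, {}]' > path.dat && python3 jog.py path.dat
echo '[{"pos":[0, 0, -15]}, {"pos":[0, 0, -30]}, {"pos":[0, 0, -30]}, {"pos":[0, 0, -15]}, {}]' > path.dat && python3 jog.py path.dat
python3 go.py 520.7 -3.8 114
```

```text
t: 1.78
ee_pos: [350.0, -309.7, 22.9]
orientation: [-2.957, -1.045, 0.004]
ft_force: [-0.3, 0.2, 1.0]
width: 87.9
grasp_force: 0.0
t: 2.2
ee_pos: [352.3, -312.0, 26.9]
orientation: [2.961, 1.045, 0.001]
ft_force: [0.1, -0.4, -0.1]
width: 57.7
grasp_force: 0.0
t: 2.45
ee_pos: [351.9, -311.4, 26.1]
orientation: [2.962, 1.046, 0.0]
ft_force: [0.5, 0.0, -1.2]
width: 37.6
grasp_force: 0.0
t: 2.87
ee_pos: [353.5, -312.9, 119.0]
orientation: [2.957, 1.044, 0.004]
ft_force: [0.6, 0.1, -0.4]
width: 30.0
grasp_force: 0.0
t 2.9 psi 38.9 tilt 0.006 rz -0.000 | d 324.2 -135.6 5.0 [ 353.5 -312.9  119. ] w 30.0
```

The fingers closed past 50 mm with no grip force, so they missed. I'll look.

Run:
```python
from h import *
d=ctrl.get_image("top"); s=ctrl.get_image("scene")
a=crop(d,400,220,80,80,5);b=crop(s,220,80,80,80,5)
cv2.imwrite("pics/c3.png",np.hstack([a,b])); o=ctrl.get_obs(); print(proj(d,[o["ee_pos"],[352.5,-306,18]]),proj(s,[o["ee_pos"],[352.5,-306,18]]))
```

```text
[[456.0090693  257.2046829 ]
 [438.93573666 256.05877413]] [[265.44407267 101.96963698]
 [269.39046683 122.86003304]]
```

View pics/c3.png

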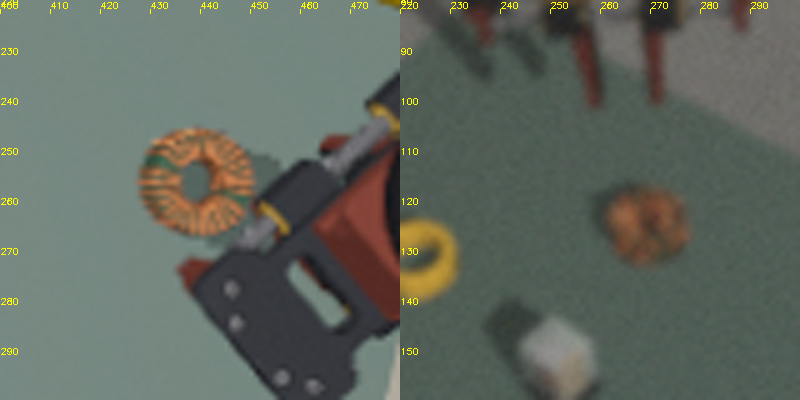

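The choke is still on the bench at top (438,256) and scene (269,125), with the gripper above it. I'll measure its centre from both views.

```bash
python3 - <<'E'
from h import *
C=[]
for n,(u,v,w,h) in (("top",(420,235,40,40)),("scene",(255,110,30,32))):
    d=ctrl.get_image(n); hs=cv2.cvtColor(d["img"],cv2.COLOR_RGB2HSV)[v:v+h,u:u+w]
    m=((hs[...,0]<20)&(hs[...,1]>90)).astype(np.uint8)
    c=max(cv2.findContours(m,0,1)[0],key=cv2.contourArea); x,y,ww,hh=cv2.boundingRect(c)
    p=(u+x+ww/2-.5,v+y+hh/2-.5); print(n,p,ww,hh)
    for z in(0,12,25): print(z,cast(d,[p],z).round(1))
E
python3 go.py 352 -306 114
```

```text
top (439.5, 256.0) 24 21
0 [[ 352.1 -313.3    0. ]]
12 [[ 352.5 -309.4   12. ]]
25 [[ 352.8 -305.1   25. ]]
scene (269.0, 125.0) 15 15
0 [[ 349.5 -312.2    0. ]]
12 [[ 356.9 -304.9   12. ]]
25 [[ 365. -297.   25.]]
t 3.1 psi 38.9 tilt 0.002 rz -0.000 | d 3.6 -3.1 0.9 [ 351.2 -310.7  114.9] w 30.1
```

Run:
```python
from h import *
s=ctrl.get_image("scene"); d=ctrl.get_image("top"); o=ctrl.get_obs(); R=Ro.from_rotvec(o["orientation"]).as_matrix()
P=[o["ee_pos"]+R@np.array([0,y,17]) for y in(-15,0,15)]; print(o["ee_pos"],np.round(P,1))
print(proj(s,P)); print(proj(d,P))
b=crop(s,215,65,80,75,7);
for p in proj(s,P): cv2.circle(b,tuple(int(v) for v in (p-[215,65]+.5)*7),3,(0,255,0),1)
cv2.imwrite("pics/c4.png",b)
```

```text
[ 351.10440804 -310.64603469  114.65968098] [[ 341.7 -298.9   97.7]
 [ 351.1 -310.6   97.7]
 [ 360.5 -322.3   97.6]]
[[270.98316438 105.55719845]
 [266.35642848 105.83683869]
 [261.73135921 106.1188168 ]]
[[447.66311027 261.82680973]
 [452.63155562 257.42028671]
 [457.57577487 253.02918118]]
```

View pics/c4.png

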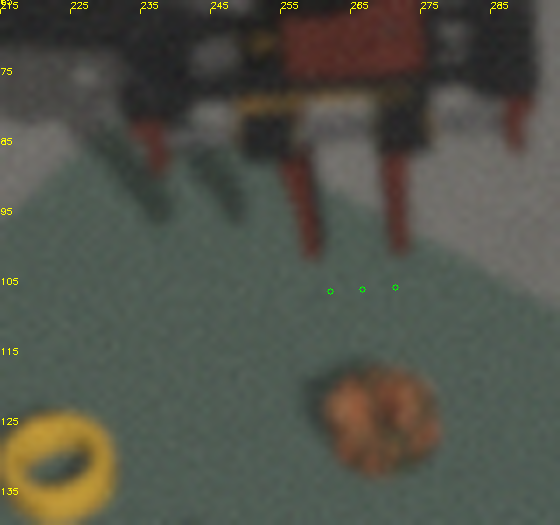

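The tips show at about (259,101) and (272,100.5), some 5 px above where the reported pose puts them (row 106). Either the tool is about 30 mm higher than reported, or it is shifted. I'll go down open around the choke in the tested way and look before closing.

```bash
echo '[{}, {}, {}, {}, {}]' > path.dat && python3 jog.py path.dat 88
echo '[{"pos":[0, 0, 20]}, {"pos":[0, 0, 30]}, {"pos":[0, 0, 25]}, {"pos":[0, 0, 15]}, {}]' > path.dat && python3 jog.py path.dat|grep -E "ee|force"
echo '[{}, {}]' > path.dat && python3 jog.py path.dat|grep -E "ee|force"
python3 - <<'E'
from h import *
s=ctrl.get_image("scene"); d=ctrl.get_image("top"); o=ctrl.get_obs(); R=Ro.from_rotvec(o["orientation"]).as_matrix()
print(o["ee_pos"],o["width"])
P=[o["ee_pos"]+R@np.array([0,y,17]) for y in(-50,0,50)]
b=crop(s,235,95,70,60,6);a=crop(d,415,225,60,60,6)
for p in proj(s,P): cv2.circle(b,tuple(int(v) for v in (p-[235,95]+.5)*6),3,(0,255,0),1)
for p in proj(d,P): cv2.circle(a,tuple(int(v) for v in (p-[415,225]+.5)*6),3,(0,255,0),1)
cv2.imwrite("pics/c5.png",np.hstack([a,b]))
E
```

```text
t: 3.58
ee_pos: [351.8, -311.3, 115.7]
orientation: [-2.962, -1.046, 0.0]
ft_force: [0.1, 0.4, -0.4]
width: 59.9
grasp_force: 0.0
ee_pos: [350.2, -309.9, 23.3]
ft_force: [-0.4, -0.6, 0.5]
grasp_force: 0.0
ee_pos: [352.3, -311.7, 26.6]
ft_force: [-0.6, 0.8, 0.5]
grasp_force: 0.0
[ 352.5294961  -311.97035479   27.01746218] 87.82276441502559
```

View pics/c5.png

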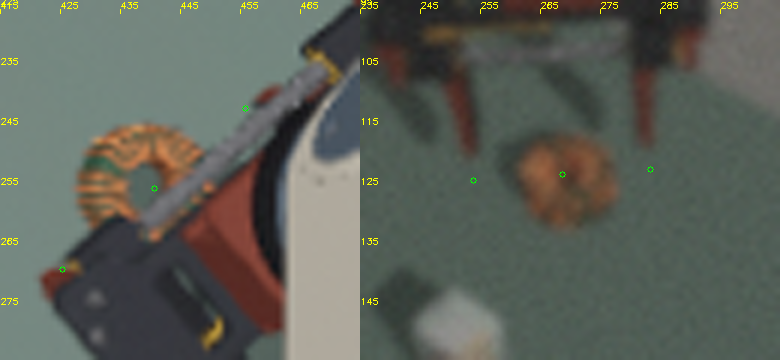

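In the scene view the tips are at (254,121) and (283,119), about 4 px above the prediction. Their shadows at (247,118) are well detached, so the tips really stand about 20–25 mm higher than the reported pose says. I'll probe downward in small steps, watching the force.

```bash
echo '[{"pos":[0, 0, 3]}, {"pos":[0, 0, 3]}, {"pos":[0, 0, 3]}, {}, {}]' > path.dat && python3 jog.py path.dat|grep -E "ee|ft"
echo '[{"pos":[0, 0, 2]}, {"pos":[0, 0, 2]}, {}, {}]' > path.dat && python3 jog.py path.dat|grep -E "ee|ft"
echo '[{"pos":[0, 0, 2]}, {}, {}]' > path.dat && python3 jog.py path.dat|grep -E "ee|ft"
```

```text
ee_pos: [351.7, -311.2, 16.7]
ft_force: [-0.7, -0.4, -1.3]
ee_pos: [351.7, -311.2, 12.7]
ft_force: [-0.1, -0.0, 0.0]
ee_pos: [351.8, -311.2, 10.8]
ft_force: [-0.4, 0.3, -0.2]
```

```bash
for i in 1; do echo '[{"pos":[0, 0, 2]}, {"pos":[0, 0, 2]}, {}, {}]' > path.dat && python3 jog.py path.dat|grep -E "ee|ft"
echo '[{"pos":[0, 0, 2]}, {}, {}]' > path.dat && python3 jog.py path.dat|grep -E "ee|ft"; done
echo '[{}, {}, {}, {}, {}]' > path.dat && python3 jog.py path.dat 40
echo '[{}, {}, {}]' > path.dat && python3 jog.py path.dat|grep -E "force|wid|ee"
```

```text
ee_pos: [351.7, -311.2, 6.7]
ft_force: [0.2, -0.9, 0.4]
ee_pos: [351.7, -311.3, 4.8]
ft_force: [0.0, 0.2, 0.3]
t: 6.27
ee_pos: [351.8, -311.3, 4.9]
orientation: [2.962, 1.046, 0.0]
ft_force: [-0.4, -0.2, -0.5]
width: 57.9
grasp_force: 0.0
ee_pos: [351.7, -311.2, 4.9]
ft_force: [-0.3, 0.6, -0.4]
width: 46.0
grasp_force: 29.8
```

Gripped: width 46, force 30 N. I'll lift and triangulate the choke against the reported TCP, to get the tool offset in numbers.

```bash
echo '[{"pos":[0, 0, -15]}, {"pos":[0, 0, -30]}, {"pos":[0, 0, -30]}, {"pos":[0, 0, -25]}, {}]' > path.dat && python3 jog.py path.dat|grep -E "force|wid|ee"
echo '[{}, {}, {}]' > path.dat && python3 jog.py path.dat|grep -E "force|wid|ee"
cat > tri.py <<'E'
from h import *
def tri(pt,ps,d,s):
    A=[];
    L=[(cast(c,[p],0)[0],cast(c,[p],300)[0]) for c,p in((d,pt),(s,ps))]
    M=np.zeros((3,3));b=np.zeros(3)
    for p,q in L:
        v=(q-p)/np.linalg.norm(q-p);I=np.eye(3)-np.outer(v,v);M+=I;b+=I@p
    return np.linalg.solve(M,b)
E
python3 - <<'E'
from tri import *
o=ctrl.get_obs();print(o["ee_pos"]);P=[]
for n in("top","scene"):
    d=ctrl.get_image(n); hs=cv2.cvtColor(d["img"],cv2.COLOR_RGB2HSV); p0=proj(d,[o["ee_pos"]])[0].astype(int)
    m=((hs[...,0]>3)&(hs[...,0]<20)&(hs[...,1]>90)&(hs[...,2]>90)).astype(np.uint8); k=np.zeros_like(m); u,v=p0; k[v-35:v+35,u-35:u+35]=1
    for c in cv2.findContours(m*k,0,1)[0]:
        if cv2.contourArea(c)>15: print(n,p0,cv2.contourArea(c),cv2.boundingRect(c))
    cv2.imwrite(f"pics/{n}6.png",crop(d,u-40,v-40,80,80,5))
a,b=cv2.imread("pics/top6.png"),cv2.imread("pics/scene6.png"); cv2.imwrite("pics/c6.png",np.hstack([a,b]))
E
```

```text
ee_pos: [354.0, -313.3, 108.8]
ft_force: [0.1, -0.9, -0.7]
width: 46.2
grasp_force: 29.8
ee_pos: [351.0, -310.5, 103.5]
ft_force: [-0.1, 0.5, 0.1]
width: 45.9
grasp_force: 29.8
[ 350.98400563 -310.5267122   103.52635821]
top [453 257] 29.5 (442, 254, 9, 6)
top [453 257] 129.0 (459, 252, 19, 27)
top [453 257] 85.0 (443, 246, 25, 8)
scene [266 104] 125.0 (259, 97, 16, 15)
```

View pics/c6.png

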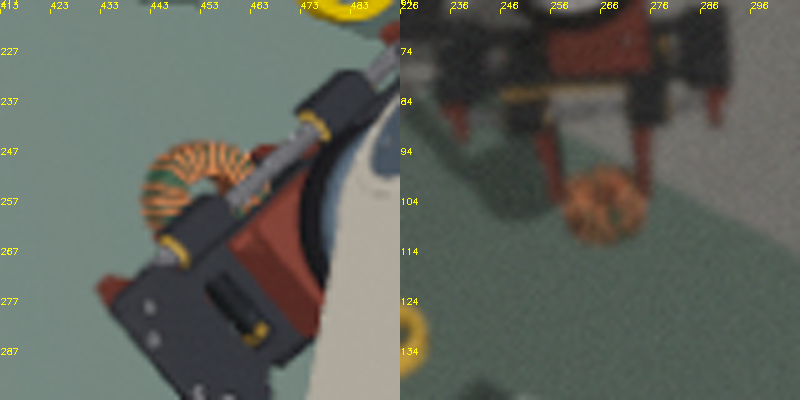

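The choke is held at scene (266,104), where the reported pose projects, so only the finger depth is off. I'll take the tips as about 20 mm shorter than stated. Placing height is relative to the pick: reported z 4.9 + 3 ≈ 8.

```bash
python3 go.py 525.4 0.9 103
```

```text
t 7.3 psi 38.9 tilt 0.003 rz -0.000 | d 331.3 -133.0 0.5 [ 351.1 -310.6  103.5] w 46.1
```

```bash
echo '[{"pos":[20, -8, 0]}, {"pos":[33, -13.3, 0]}, {"pos":[33, -13.3, 0]}, {"pos":[33, -13.3, 0]}, {"pos":[33, -13.3, 0]}]' > path.dat && python3 jog.py path.dat|grep ee
echo '[{"pos":[33, -13.3, 0]}, {"pos":[33, -13.3, 0]}, {"pos":[33, -13.3, 0]}, {"pos":[33, -13.3, 0]}, {"pos":[33, -13.3, 0]}]' > path.dat && python3 jog.py path.dat|grep ee
echo '[{"pos":[14, -5.5, 0]}, {}, {}]' > path.dat && python3 jog.py path.dat|grep ee
python3 go.py 525.4 0.9 8
```

```text
ee_pos: [431.6, -166.7, 103.9]
ee_pos: [518.3, -11.1, 103.8]
ee_pos: [525.2, 0.8, 103.7]
t 8.4 psi 39.0 tilt 0.002 rz -0.000 | d 0.3 0.0 95.7 [525.2   0.8 103.7] w 46.0
```

```bash
echo '[{"pos":[0, 0, 25]}, {"pos":[0, 0, 30]}, {"pos":[0, 0, 20]}, {"pos":[0, 0, 10]}, {}]' > path.dat && python3 jog.py path.dat|grep -E "ee|force"
echo '[{"pos":[0, 0, 4]}, {"pos":[0, 0, 3]}, {"pos":[0, 0, 2]}, {}, {}]' > path.dat && python3 jog.py path.dat|grep -E "ee|force"
echo '[{"pos":[0, 0, 1]}, {"pos":[0, 0, 1]}, {}, {}]' > path.dat && python3 jog.py path.dat|grep -E "ee|force"
```

```text
ee_pos: [523.2, -0.9, 17.6]
ft_force: [0.0, 0.8, -1.2]
grasp_force: 29.8
ee_pos: [526.2, 0.1, 11.5]
ft_force: [-0.2, -0.6, -1.4]
grasp_force: 29.8
ee_pos: [525.8, 0.2, 8.9]
ft_force: [0.6, -0.0, -1.9]
grasp_force: 29.8
```

```bash
echo '[{"pos":[0, 0, 0.7]}, {"pos":[0, 0, 0.3]}, {}]' > path.dat && python3 jog.py path.dat|grep -E "ee|force"
echo '[{}, {}, {}, {}]' > path.dat && python3 jog.py path.dat 60 |grep -E "ee|force|wid"
echo '[{"pos":[0, 0, 1.5]}, {"pos":[0, 0, 1.5]}, {}, {}]' > path.dat && python3 jog.py path.dat |grep -E "ee|ft"
echo '[{"pos":[0, 0, 1.5]}, {}, {}]' > path.dat && python3 jog.py path.dat |grep -E "ee|ft"
```

```text
ee_pos: [525.8, 0.2, 7.9]
ft_force: [-0.6, -0.5, -0.3]
grasp_force: 29.8
ee_pos: [525.9, 0.2, 7.9]
ft_force: [0.6, -0.2, 0.3]
width: 59.8
grasp_force: 0.0
ee_pos: [525.7, 0.2, 4.7]
ft_force: [-0.5, 0.6, 0.1]
ee_pos: [525.7, 0.2, 3.3]
ft_force: [0.1, 0.3, -0.7]
```

The choke is down (its weight came off at 7.9) and released. Next the relay.

```bash
echo '[{"pos":[0, 0, -20]}, {"pos":[0, 0, -30]}, {"pos":[0, 0, -25], "turn_vec":[0, 0, -0.12]}, {"pos":[0, 0, -15], "turn_vec":[0, 0, -0.12]}, {"turn_vec":[0, 0, -0.12]}]' > path.dat && python3 jog.py path.dat 88|grep ee
echo '[{"turn_vec":[0, 0, -0.12]}, {"turn_vec":[0, 0, -0.12]}, {"turn_vec":[0, 0, -0.12]}, {"turn_vec":[0, 0, -0.12]}, {}]' > path.dat && python3 jog.py path.dat|grep ee
python3 go.py 486.7 -271.7 90 87.3
```

```text
ee_pos: [528.1, 0.1, 96.8]
ee_pos: [525.7, 0.2, 93.4]
t 11.5 psi 87.3 tilt 0.000 rz -0.001 | d -273.4 -26.2 3.4 [5.257e+02 2.000e-01 9.340e+01] w 87.9
```

```bash
echo '[{"pos":[-25, -2.4, 0]}, {"pos":[-36, -3.4, 0]}, {"pos":[-36, -3.4, 0]}, {"pos":[-36, -3.4, 0]}, {"pos":[-36, -3.4, 0]}]' > path.dat && python3 jog.py path.dat|grep ee
echo '[{"pos":[-36, -3.4, 0]}, {"pos":[-36, -3.4, 0]}, {"pos":[-25, -2.4, 0]}, {"pos":[-7.4, -1, 0]}, {}]' > path.dat && python3 jog.py path.dat|grep ee
echo '[{}, {}]' > path.dat && python3 jog.py path.dat|grep ee
python3 - <<'E'
from h import *
s=ctrl.get_image("scene"); d=ctrl.get_image("top")
o=ctrl.get_obs(); print(o["ee_pos"]); u,v=proj(s,[[486,-271,40]])[0].astype(int)
cv2.imwrite("pics/c7.png",np.hstack([crop(d,390,165,75,75,5),crop(s,u-40,v-45,80,75,5)]))
print(u,v)
E
python3 go.py 486.7 -271.7 10
```

```text
ee_pos: [500.6, -169.2, 93.4]
ee_pos: [485.1, -273.1, 93.3]
ee_pos: [485.4, -270.1, 93.2]
[ 485.58922337 -269.97124782   93.31599833]
251 149
t 12.6 psi 87.1 tilt 0.001 rz -0.000 | d -1.7 1.2 83.3 [ 485.6 -270.    93.3] w 87.8
```

View pics/c7.png

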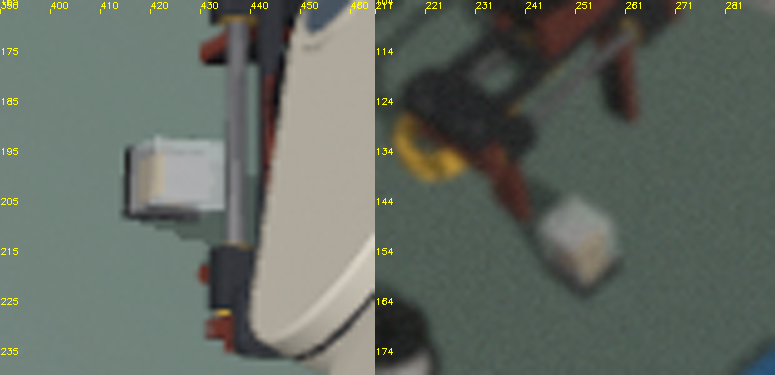

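The relay lies between the open fingers in both views: top (425,199), scene (252,150). I'll go down and close.

```bash
echo '[{"pos":[-1.7, 1.2, 25]}, {"pos":[0, 0, 30]}, {"pos":[0, 0, 20]}, {"pos":[0, 0, 8]}, {}]' > path.dat && python3 jog.py path.dat|grep -E "ee|ft"
echo '[{}, {}, {}, {}, {}]' > path.dat && python3 jog.py path.dat 20|grep -E "ee|ft"
echo '[{}, {}, {}, {}, {}]' > path.dat && python3 jog.py path.dat|grep -E "ee|ft|wid|gr"
echo '[{"pos":[0, 0, -15]}, {"pos":[0, 0, -30]}, {"pos":[0, 0, -30]}, {"pos":[0, 0, -15]}, {}]' > path.dat && python3 jog.py path.dat|grep -E "ee|ft|wid|gr"
python3 go.py 612.8 -8.5 100
```

```text
ee_pos: [485.5, -271.6, 8.6]
ft_force: [-0.3, 0.0, 0.8]
ee_pos: [487.1, -273.6, 11.3]
ft_force: [0.4, -0.8, -0.4]
ee_pos: [486.7, -273.3, 10.5]
ft_force: [-0.5, 0.4, 1.7]
width: 33.1
grasp_force: 29.9
ee_pos: [488.5, -274.4, 103.6]
ft_force: [1.1, 0.5, -1.1]
width: 32.7
grasp_force: 29.9
t 14.3 psi 87.0 tilt 0.006 rz -0.000 | d 272.0 110.3 3.6 [ 488.5 -274.4  103.6] w 32.7
```

```bash
echo '[{"pos":[20, 8.1, 0]}, {"pos":[33, 13.4, 0]}, {"pos":[33, 13.4, 0]}, {"pos":[33, 13.4, 0]}, {"pos":[33, 13.4, 0]}]' > path.dat && python3 jog.py path.dat|grep ee
echo '[{"pos":[33, 13.4, 0]}, {"pos":[33, 13.4, 0]}, {"pos":[30, 12, 0]}, {"pos":[20, 8.1, 0]}, {}]' > path.dat && python3 jog.py path.dat|grep ee
echo '[{}, {}]' > path.dat && python3 jog.py path.dat|grep ee
python3 go.py 612.8 -8.5 15
```

```text
ee_pos: [555.5, -123.1, 98.8]
ee_pos: [609.8, -7.5, 98.8]
ee_pos: [607.7, -11.7, 99.1]
t 15.3 psi 87.0 tilt 0.002 rz -0.000 | d 3.4 4.9 84.1 [607.7 -11.7  99.1] w 32.7
```

```bash
echo '[{"pos":[3, 4.5, 20]}, {"pos":[0, 0, 30]}, {"pos":[0, 0, 22]}, {"pos":[0, 0, 8]}, {"pos":[0, 0, 3]}]' > path.dat && python3 jog.py path.dat|grep -E "ee|ft"
echo '[{}, {}]' > path.dat && python3 jog.py path.dat|grep -E "ee|ft"
echo '[{"pos":[0, 0, 1]}, {"pos":[0, 0, 1]}, {}, {}]' > path.dat && python3 jog.py path.dat|grep -E "ee|ft"
```

```text
ee_pos: [611.5, -9.7, 15.4]
ft_force: [-0.4, -0.0, -1.5]
ee_pos: [614.2, -9.1, 18.3]
ft_force: [0.6, -0.0, -1.4]
ee_pos: [613.9, -8.5, 16.0]
ft_force: [0.3, -0.3, -1.0]
```

Two more mm, then release, rise and turn toward the large capacitor.

```bash
echo '[{"pos":[0, 0, 1]}, {"pos":[0, 0, 1]}, {"pos":[0, 0, 0.5]}, {}, {}]' > path.dat && python3 jog.py path.dat|grep -E "ee|ft"
echo '[{}, {}, {}, {}]' > path.dat && python3 jog.py path.dat 58 |grep -E "ee|ft|wid"
echo '[{"pos":[0, 0, -15]}, {"pos":[0, 0, -30]}, {"pos":[0, 0, -30]}, {"pos":[0, 0, -15]}, {}]' > path.dat && python3 jog.py path.dat |grep -E "ee|ft"
python3 go.py 495.2 290.3 100
```

```text
ee_pos: [613.8, -8.4, 13.5]
ft_force: [-2.0, 0.6, 5.3]
ee_pos: [613.5, -8.4, 12.7]
ft_force: [-0.2, -1.1, 0.1]
width: 55.5
ee_pos: [616.2, -8.6, 106.6]
ft_force: [1.1, -0.5, -0.6]
t 17.4 psi 87.0 tilt 0.007 rz -0.000 | d 292.2 -136.4 6.6 [616.2  -8.6 106.6] w 58.0
```

```bash
echo '[{"pos":[20, -9.3, 0]}, {"pos":[33, -15.4, 0]}, {"pos":[33, -15.4, 0]}, {"pos":[33, -15.4, 0]}, {"pos":[33, -15.4, 0]}]' > path.dat && python3 jog.py path.dat 88|grep ee
echo '[{"pos":[33, -15.4, 0]}, {"pos":[33, -15.4, 0]}, {"pos":[33, -15.4, 0]}, {"pos":[28, -13, 0]}, {"pos":[13, -6.3, 0]}]' > path.dat && python3 jog.py path.dat|grep ee
echo '[{}, {}, {}]' > path.dat && python3 jog.py path.dat|grep ee
python3 go.py 495.2 290.3 15
```

```text
ee_pos: [549.1, 148.0, 101.6]
ee_pos: [490.4, 292.9, 101.6]
ee_pos: [492.3, 289.4, 102.1]
t 18.5 psi 87.0 tilt 0.001 rz -0.000 | d 1.1 2.8 87.1 [492.3 289.4 102.1] w 87.6
```

```bash
echo '[{"pos":[1.1, 2.8, 20]}, {"pos":[0, 0, 30]}, {"pos":[0, 0, 24]}, {"pos":[0, 0, 11]}, {}]' > path.dat && python3 jog.py path.dat|grep -E "ee|ft"
echo '[{}, {}, {}, {}, {}]' > path.dat && python3 jog.py path.dat 30|grep -E "ee|ft"
echo '[{}, {}, {}]' > path.dat && python3 jog.py path.dat|grep -E "ee|ft|wid|gr"
echo '[{"pos":[0, 0, -15]}, {"pos":[0, 0, -30]}, {"pos":[0, 0, -30]}, {"pos":[0, 0, -15]}, {}]' > path.dat && python3 jog.py path.dat|grep -E "ee|ft|wid|gr"
python3 go.py 622.2 79 105
```

```text
ee_pos: [494.0, 289.0, 15.3]
ft_force: [-0.6, -0.5, 0.3]
ee_pos: [496.0, 291.5, 18.9]
ft_force: [-0.1, 0.1, 0.7]
ee_pos: [496.0, 291.5, 18.4]
ft_force: [0.2, -1.3, 3.8]
width: 44.5
grasp_force: 30.0
ee_pos: [497.2, 292.3, 111.1]
ft_force: [0.6, -0.1, -1.4]
width: 44.5
grasp_force: 30.0
t 20.0 psi 87.0 tilt 0.006 rz -0.000 | d -206.5 135.9 6.1 [497.2 292.3 111.1] w 44.5
```

```bash
echo '[{"pos":[-15, 9.9, 0]}, {"pos":[-29, 19.1, 0]}, {"pos":[-29, 19.1, 0]}, {"pos":[-29, 19.1, 0]}, {"pos":[-29, 19.1, 0]}]' > path.dat && python3 jog.py path.dat|grep ee
echo '[{"pos":[-29, 19.1, 0]}, {"pos":[-29, 19.1, 0]}, {"pos":[-17.5, 11.4, 0]}, {}, {}]' > path.dat && python3 jog.py path.dat|grep ee
python3 go.py 622.2 79 21.5
```

```text
ee_pos: [574.2, 154.4, 106.2]
ee_pos: [619.6, 76.8, 106.1]
t 20.8 psi 86.9 tilt 0.003 rz -0.000 | d 2.4 2.5 84.6 [619.6  76.8 106.1] w 44.2
```

```bash
echo '[{"pos":[2.4, 2.5, 20]}, {"pos":[0, 0, 30]}, {"pos":[0, 0, 20]}, {"pos":[0, 0, 8]}, {"pos":[0, 0, 3]}]' > path.dat && python3 jog.py path.dat|grep -E "ee|ft"
echo '[{}, {}]' > path.dat && python3 jog.py path.dat|grep -E "ee|ft"
echo '[{"pos":[0, 0, 1]}, {"pos":[0, 0, 0.5]}, {}, {}]' > path.dat && python3 jog.py path.dat|grep -E "ee|ft"
```

```text
ee_pos: [620.5, 81.1, 24.5]
ft_force: [-0.1, 0.4, -1.6]
ee_pos: [623.5, 80.7, 27.7]
ft_force: [0.2, -0.2, -1.1]
ee_pos: [623.4, 80.1, 26.0]
ft_force: [0.1, -0.1, -1.4]
```

```bash
echo '[{"pos":[0, 0, 1.5]}, {"pos":[0, 0, 1.5]}, {"pos":[0, 0, 1]}, {}, {}]' > path.dat && python3 jog.py path.dat|grep -E "ee|ft"
echo '[{"pos":[0, 0, 0.7]}, {}, {}]' > path.dat && python3 jog.py path.dat|grep -E "ee|ft"
```

```text
ee_pos: [623.0, 80.1, 21.4]
ft_force: [-1.1, -0.2, 1.8]
ee_pos: [623.0, 80.1, 21.4]
ft_force: [-1.7, -0.5, 6.3]
```

```bash
echo '[{}, {}, {}, {}]' > path.dat && python3 jog.py path.dat 64 |grep -E "ee|ft|wid"
echo '[{"pos":[0, 0, -15]}, {"pos":[0, 0, -30]}, {"pos":[0, 0, -30]}, {"pos":[0, 0, -15]}, {}]' > path.dat && python3 jog.py path.dat |grep -E "ee|ft"
python3 go.py 374.6 318 105
```

```text
ee_pos: [623.1, 80.2, 20.6]
ft_force: [-1.0, 0.0, 1.1]
width: 63.6
ee_pos: [625.7, 80.5, 114.5]
ft_force: [0.8, -0.2, 0.3]
t 23.1 psi 87.0 tilt 0.007 rz -0.000 | d 224.1 -263.1 9.5 [625.7  80.5 114.5] w 64.0
```

```bash
echo '[{"pos":[13, -15.3, 0]}, {"pos":[22, -25.8, 0]}, {"pos":[22, -25.8, 0]}, {"pos":[22, -25.8, 0]}, {"pos":[22, -25.8, 0]}]' > path.dat && python3 jog.py path.dat 75|grep ee
echo '[{"pos":[22, -25.8, 0]}, {"pos":[22, -25.8, 0]}, {"pos":[22, -25.8, 0]}, {"pos":[22, -25.8, 0]}, {"pos":[22, -25.8, 0]}]' > path.dat && python3 jog.py path.dat|grep ee
echo '[{"pos":[13, -15.6, 0]}, {}, {}, {}]' > path.dat && python3 jog.py path.dat|grep ee
python3 go.py 374.6 318 6
```

```text
ee_pos: [508.0, 187.6, 109.4]
ee_pos: [384.9, 304.2, 109.6]
ee_pos: [372.1, 317.1, 110.1]
t 24.3 psi 87.0 tilt 0.001 rz -0.000 | d 1.1 2.5 104.1 [372.1 317.1 110.1] w 75.1
```

```bash
echo '[{"pos":[1.1, 2.5, 20]}, {"pos":[0, 0, 32]}, {"pos":[0, 0, 30]}, {"pos":[0, 0, 16]}, {"pos":[0, 0, 6]}]' > path.dat && python3 jog.py path.dat|grep -E "ee|ft"
echo '[{}, {}, {}, {}, {}]' > path.dat && python3 jog.py path.dat 15|grep -E "ee|ft"
echo '[{}, {}, {}, {}]' > path.dat && python3 jog.py path.dat|grep -E "ee|ft|wid|gr"
echo '[{"pos":[0, 0, -15]}, {"pos":[0, 0, -32]}, {"pos":[0, 0, -32]}, {"pos":[0, 0, -15]}, {}]' > path.dat && python3 jog.py path.dat|grep -E "ee|ft|wid|gr"
python3 go.py 603.5 -96 105
```

```text
ee_pos: [374.0, 316.3, 4.0]
ft_force: [-1.6, -0.6, 0.8]
ee_pos: [375.2, 319.0, 7.7]
ft_force: [-0.7, -0.2, -0.6]
ee_pos: [374.8, 318.8, 7.2]
ft_force: [0.6, -0.4, 4.7]
width: 29.1
grasp_force: 30.0
ee_pos: [376.1, 319.9, 103.8]
ft_force: [0.3, 0.2, -1.1]
width: 28.8
grasp_force: 30.0
t 25.9 psi 87.0 tilt 0.006 rz -0.000 | d -403.6 248.7 -1.2 [376.1 319.9 103.8] w 28.8
```

```bash
echo '[{"pos":[-18, 11.1, 0]}, {"pos":[-31, 19.1, 0]}, {"pos":[-31, 19.1, 0]}, {"pos":[-31, 19.1, 0]}, {"pos":[-31, 19.1, 0]}]' > path.dat && python3 jog.py path.dat|grep ee
echo '[{"pos":[-31, 19.1, 0]}, {"pos":[-31, 19.1, 0]}, {"pos":[-31, 19.1, 0]}, {"pos":[-31, 19.1, 0]}, {"pos":[-31, 19.1, 0]}]' > path.dat && python3 jog.py path.dat|grep ee
echo '[{"pos":[-31, 19.1, 0]}, {"pos":[-31, 19.1, 0]}, {"pos":[-31, 19.1, 0]}, {"pos":[-13, 8, 0]}, {}]' > path.dat && python3 jog.py path.dat|grep ee
echo '[{}, {}]' > path.dat && python3 jog.py path.dat|grep ee
python3 go.py 603.5 -96 10
```

```text
ee_pos: [454.1, 170.5, 99.6]
ee_pos: [541.4, 10.6, 99.3]
ee_pos: [602.3, -99.6, 99.4]
ee_pos: [599.9, -95.6, 99.6]
t 27.3 psi 87.0 tilt 0.003 rz -0.000 | d -0.2 3.6 89.6 [599.9 -95.6  99.6] w 29.1
```

```bash
echo '[{"pos":[0, 3.6, 20]}, {"pos":[0, 0, 30]}, {"pos":[0, 0, 24]}, {"pos":[0, 0, 9]}, {}]' > path.dat && python3 jog.py path.dat|grep -E "ee|ft"
echo '[{"pos":[0, 0, 2]}, {"pos":[0, 0, 1.5]}, {}, {}]' > path.dat && python3 jog.py path.dat|grep -E "ee|ft"
echo '[{"pos":[0, 0, 1]}, {}, {}, {}]' > path.dat && python3 jog.py path.dat|grep -E "ee|ft"
```

```text
ee_pos: [602.4, -95.2, 15.4]
ft_force: [-0.1, 0.3, -0.3]
ee_pos: [605.9, -97.1, 15.4]
ft_force: [0.2, 0.3, -1.0]
ee_pos: [605.1, -97.2, 13.3]
ft_force: [-0.5, 0.2, -0.5]
```

```bash
echo '[{"pos":[0, 0, 1.5]}, {"pos":[0, 0, 1]}, {}, {}]' > path.dat && python3 jog.py path.dat|grep -E "ee|ft"
echo '[{"pos":[0, 0, 0.7]}, {"pos":[0, 0, 0.5]}, {}, {}]' > path.dat && python3 jog.py path.dat|grep -E "ee|ft"
```

```text
ee_pos: [604.9, -97.1, 10.5]
ft_force: [-0.4, 0.0, -0.4]
ee_pos: [605.2, -97.1, 10.2]
ft_force: [-1.7, 0.7, 5.8]
```

```bash
echo '[{}, {}, {}, {}]' > path.dat && python3 jog.py path.dat 50 |grep -E "ee|ft|wid"
echo '[{"pos":[0, 0, -15]}, {"pos":[0, 0, -30]}, {"pos":[0, 0, -30]}, {"pos":[0, 0, -25], "turn_vec":[0, 0, -0.066]}, {"turn_vec":[0, 0, -0.066]}]' > path.dat && python3 jog.py path.dat |grep -E "ee|ft"
python3 go.py 433.4 403 105
python3 - <<'E'
from m import *
br=(mn>160).astype(np.uint8)
rect(br,(325,175,38,28),15.7,"module")
g=((mn>118)&(S<45)).astype(np.uint8)
rect(cv2.morphologyEx(g,cv2.MORPH_CLOSE,np.ones((3,3))),(122,212,36,25),24,"hs")
print(mn[225,120:160],S[225,120:160])
cv2.imwrite("pics/c8.png",np.hstack([crop(d,245,115,130,100,4),crop(d,115,205,50,100,5)[:400]]))
E
```

```text
ee_pos: [605.0, -97.1, 9.3]
ft_force: [-0.1, -0.6, 0.5]
width: 49.4
ee_pos: [608.4, -97.6, 114.7]
ft_force: [1.0, 0.1, 0.2]
t 29.8 psi 94.8 tilt 0.008 rz -0.000 | d 513.4 -132.9 9.7 [608.4 -97.6 114.7] w 49.8
module [517.7 -80.5] size [44.7 70.9] ang 82.4
hs [433.7 405.5] size [38.7 64.7] ang 3.9
[107 106 105 106 106 105 139 151 149 136 138 133 130 114 121 125 102 108
 114 114 117 121 127 127 133 136 137 137 137 139 132 128 128 104  76  76
  77  76  76  77] [35 35 37 35 37 37 14  3  5  4  4  4  2  4  4  2  5  5  2  4  2  4  2  4
  2  4  4  4  5  4  4  6  4  5 32 40 37 40 40 37]
```

View pics/c8.png

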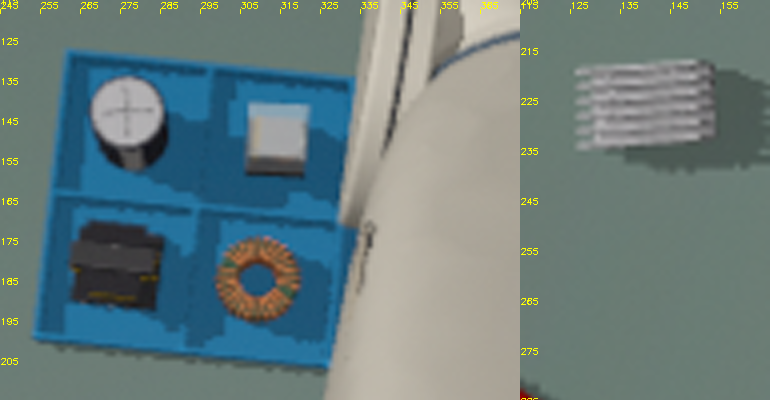

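The tray view shows the large cap behind the transformer, the relay in the middle back compartment and the choke in the middle front one. The heat sink is at (127–154, 217–235), undisturbed. I'll pin down its centre along the fins from both silhouette ends.

Run:
```python
from m import *
m=((S<14)&(mn>85)).astype(np.uint8)[210:240,118:162]
c=max(cv2.findContours(cv2.morphologyEx(m,cv2.MORPH_CLOSE,np.ones((3,3))),0,1)[0],key=cv2.contourArea)
x,y,w,h=cv2.boundingRect(c); u0,u1,v0,v1=x+118-.5,x+w+117.5,y+209.5,y+h+209.5; print(u0,u1,v0,v1)
L=cast(d,[(u0,226)],24)[0,1]; print("left24",L,"right0/5/24",[cast(d,[(u1,224)],z)[0,1].round(1) for z in(0,5,24)])
print("x far/near", cast(d,[(140,v0)],24)[0,0],[cast(d,[(140,v1)],z)[0,0].round(1) for z in (0,24)])
s=ctrl.get_image("scene"); hs=cv2.cvtColor(s["img"],cv2.COLOR_RGB2HSV)
m=((hs[...,1]<35)&(hs[...,2]>95)).astype(np.uint8)[225:275,425:475]
for c in cv2.findContours(m,0,1)[0]:
    if cv2.contourArea(c)>60:
        M=cv2.moments(c); p=(425+M["m10"]/M["m00"],225+M["m01"]/M["m00"]); print("scene",cv2.contourArea(c),p,[cast(s,[p],z)[0].round(1) for z in(8,12,20)])
```

```text
125.5 153.5 216.5 234.5
left24 438.4161746667998 right0/5/24 [np.float64(380.3), np.float64(378.5), np.float64(371.7)]
x far/near 454.3542589361501 [np.float64(412.6), np.float64(411.8)]
scene 341.0 (448.7399804496579, 252.0674486803519) [array([432.5, 411.6,   8. ]), array([434.7, 411.8,  12. ]), array([439.2, 412.3,  20. ])]
```

Centre along the fins is y≈409.5 from both ends (scene view 411), x≈433.5. Moving there.

```bash
python3 go.py 433.5 409.5 105 94
echo '[{"pos":[21, -5.2, 0]}, {"pos":[37, -9.2, 0]}, {"pos":[37, -9.2, 0]}, {"pos":[37, -9.2, 0]}, {"pos":[37, -9.2, 0]}]' > path.dat && python3 jog.py path.dat 80|grep ee
echo '[{"pos":[37, -9.2, 0]}, {"pos":[37, -9.2, 0]}, {"pos":[37, -9.2, 0]}, {"pos":[37, -9.2, 0]}, {"pos":[37, -9.2, 0]}]' > path.dat && python3 jog.py path.dat|grep ee
echo '[{"pos":[37, -9.2, 0]}, {"pos":[37, -9.2, 0]}, {"pos":[37, -9.2, 0]}, {"pos":[20, -5, 0]}, {}]' > path.dat && python3 jog.py path.dat|grep ee
python3 go.py 433.5 409.5 5 94
```

```text
t 29.9 psi 94.5 tilt 0.000 rz 0.009 | d 517.3 -135.7 4.6 [605.  -97.  109.6] w 50.0
ee_pos: [547.9, 69.2, 108.1]
ee_pos: [487.3, 249.9, 108.2]
ee_pos: [444.1, 380.0, 108.2]
t 31.2 psi 94.7 tilt 0.001 rz 0.012 | d 30.2 -8.5 103.2 [444.1 380.  108.2] w 80.1
```

```bash
echo '[{"pos":[30.2, -8.5, 10], "turn_vec":[0, 0, 0.012]}, {"pos":[0, 0, 30]}, {"pos":[0, 0, 32]}, {"pos":[0, 0, 20]}, {"pos":[0, 0, 8]}]' > path.dat && python3 jog.py path.dat|grep -E "ee|ft"
echo '[{}, {}, {}]' > path.dat && python3 jog.py path.dat|grep -E "ee|ft"
python3 go.py 433.5 409.5 3 94
```

```text
ee_pos: [433.0, 403.2, 5.4]
ft_force: [-0.8, -0.4, -0.4]
ee_pos: [436.1, 406.3, 10.5]
ft_force: [0.6, 0.1, 0.4]
t 31.9 psi 93.8 tilt 0.002 rz -0.003 | d 3.4 -2.4 7.5 [436.1 406.3  10.5] w 80.1
```

```bash
echo '[{"pos":[3.2, -2.4, 4]}, {"pos":[0, 0, 2]}, {"pos":[0, 0, 1]}, {}]' > path.dat && python3 jog.py path.dat|grep -E "ee|ft"
echo '[{}, {}, {}, {}, {}]' > path.dat && python3 jog.py path.dat 20|grep -E "ee|ft"
echo '[{}, {}, {}]' > path.dat && python3 jog.py path.dat|grep -E "ee|ft|wid|gr"
python3 go.py 433.5 409.5 3 94
echo '[{"pos":[0, 0, -15]}, {"pos":[0, 0, -30]}, {"pos":[0, 0, -30]}, {"pos":[0, 0, -25]}, {}]' > path.dat && python3 jog.py path.dat|grep -E "ee|ft|wid|gr"
echo '[{}, {}, {}]' > path.dat && python3 jog.py path.dat|grep -E "ee|ft|wid|gr"
python3 - <<'E'
from h import *
s=ctrl.get_image("scene"); d=ctrl.get_image("top"); o=ctrl.get_obs(); print(o["ee_pos"])
(u,v),(a,b)=proj(s,[o["ee_pos"]])[0].astype(int),proj(d,[o["ee_pos"]])[0].astype(int)
cv2.imwrite("pics/c9.png",np.hstack([crop(d,a-35,b-35,80,80,5),crop(s,u-40,v-40,80,80,5)]));
E
```

```text
ee_pos: [432.6, 409.3, 2.7]
ft_force: [-0.8, -0.3, -0.2]
ee_pos: [432.6, 409.2, 2.5]
ft_force: [0.2, -0.4, -0.7]
ee_pos: [432.7, 409.3, 2.5]
ft_force: [0.8, 0.6, 0.2]
width: 36.1
grasp_force: 30.0
t 32.9 psi 93.9 tilt 0.000 rz -0.002 | d 0.2 0.8 -0.5 [432.7 409.3   2.5] w 36.1
ee_pos: [435.0, 411.4, 107.4]
ft_force: [0.1, 0.2, -0.0]
width: 36.6
grasp_force: 30.0
ee_pos: [431.6, 408.3, 100.9]
ft_force: [-0.6, 0.6, -1.3]
width: 36.7
grasp_force: 30.0
[431.7817335  408.45563107 100.87858866]
```

View pics/c9.png

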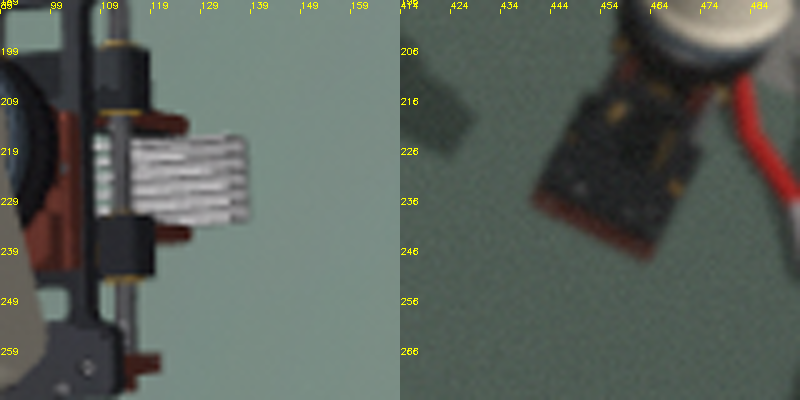

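The held heat sink spans u 107–138 in the top view, level and aligned. I'll check its centre against the TCP, and find the module now that the arm is clear of it.

```bash
python3 - <<'E'
from m import *
print("hs right",cast(d,[(137.6,223)],98.4)[0].round(1),"left",cast(d,[(106.5,223)],122.4)[0].round(1),ctrl.get_obs()["ee_pos"])
br=(mn>150).astype(np.uint8)
rect(br,(325,175,38,28),15.7,"module"); rect(br,(340,128,32,32),43,"capS",1); rect(br,(262,128,30,30),63,"capL",1)
s=ctrl.get_image("scene"); p=proj(s,[[519.6,-82.5,15.7]])[0]; u,v=p.astype(int); ms=(s["img"].min(2)>110).astype(np.uint8)[v-14:v+14,u-18:u+18]
c=max(cv2.findContours(ms,0,1)[0],key=cv2.contourArea); M=cv2.moments(c); q=(u-18+M["m10"]/M["m00"],v-14+M["m01"]/M["m00"]); print(p,q,cast(s,[q],15.7).round(1))
E
python3 go.py 519.6 -82.5 101 82.3
```

```text
hs right [434.5 380.3  98.4] left [433.5 438.  122.4] [431.91284702 408.59851476 101.10782269]
module [519.5 -82.1] size [56.4 35.2] ang 82.4
capS [603.  -97.7] dia 24.2
capL [621.   79.3] dia 39.6
[292.72981087 189.15106477] (np.float64(292.87909604519774), np.float64(189.98757062146893)) [[521.8 -80.3  15.7]]
t 33.7 psi 93.9 tilt 0.002 rz 0.202 | d -475.1 152.6 0.3 [432.1 408.7 101.3] w 36.1
```

```bash
echo '[{"turn_vec":[0, 0, 0.101]}, {"turn_vec":[0, 0, 0.101]}, {"pos":[-19, 6.1, 0]}, {"pos":[-34, 10.9, 0]}, {"pos":[-34, 10.9, 0]}]' > path.dat && python3 jog.py path.dat|grep ee
echo '[{"pos":[-34, 10.9, 0]}, {"pos":[-34, 10.9, 0]}, {"pos":[-34, 10.9, 0]}, {"pos":[-34, 10.9, 0]}, {"pos":[-34, 10.9, 0]}]' > path.dat && python3 jog.py path.dat|grep ee
echo '[{"pos":[-34, 10.9, 0]}, {"pos":[-34, 10.9, 0]}, {"pos":[-34, 10.9, 0]}, {"pos":[-34, 10.9, 0]}, {"pos":[-34, 10.9, 0]}]' > path.dat && python3 jog.py path.dat|grep ee
echo '[{"pos":[-25, 8, 0]}, {"pos":[-12, 4, 0]}, {}, {}, {}]' > path.dat && python3 jog.py path.dat|grep ee
python3 go.py 519.6 -82.5 20 82.3
```

```text
ee_pos: [448.3, 318.9, 101.9]
ee_pos: [479.7, 141.8, 102.1]
ee_pos: [511.1, -34.1, 102.1]
ee_pos: [517.6, -69.5, 102.1]
t 35.4 psi 82.4 tilt 0.001 rz 0.001 | d -12.6 3.7 82.1 [517.6 -69.5 102.1] w 36.6
```

```bash
echo '[{"pos":[-12.6, 3.7, 15]}, {"pos":[0, 0, 28]}, {"pos":[0, 0, 22]}, {"pos":[0, 0, 8]}, {}]' > path.dat && python3 jog.py path.dat|grep -E "ee|ft"
echo '[{}, {}, {}]' > path.dat && python3 jog.py path.dat|grep -E "ee|ft"
python3 go.py 519.8 -82.5 18.2 82.3
```

```text
ee_pos: [518.4, -81.9, 27.7]
ft_force: [0.1, 0.3, -0.8]
ee_pos: [521.1, -83.3, 30.7]
ft_force: [0.0, -0.1, 0.9]
t 36.1 psi 82.4 tilt 0.002 rz 0.001 | d 0.6 -1.4 12.5 [521.1 -83.3  30.7] w 36.7
```

```bash
echo '[{"pos":[0.5, -1.2, 4]}, {"pos":[0, 0, 3]}, {"pos":[0, 0, 2]}, {}, {}]' > path.dat && python3 jog.py path.dat|grep -E "ee|ft"
echo '[{"pos":[0, 0, 1]}, {"pos":[0, 0, 0.7]}, {}, {}]' > path.dat && python3 jog.py path.dat|grep -E "ee|ft"
echo '[{"pos":[0, 0, 0.7]}, {"pos":[0, 0, 0.5]}, {}, {}]' > path.dat && python3 jog.py path.dat|grep -E "ee|ft"
```

```text
ee_pos: [518.9, -82.9, 20.3]
ft_force: [-0.3, -0.6, -0.8]
ee_pos: [519.0, -82.9, 18.7]
ft_force: [0.9, 0.5, -1.4]
ee_pos: [519.1, -82.9, 18.2]
ft_force: [-1.8, -0.3, 5.8]
```

Contact at 18.2, as computed. Release, rise straight up, then move back out of view and check.

```bash
echo '[{}, {}, {}, {}]' > path.dat && python3 jog.py path.dat 55 |grep -E "ee|ft|wid"
echo '[{"pos":[0, 0, -15]}, {"pos":[0, 0, -30]}, {"pos":[0, 0, -35]}, {"pos":[0, 0, -35]}, {"pos":[0, 0, -35]}]' > path.dat && python3 jog.py path.dat |grep -E "ee|ft"
echo '[{"pos":[-35, 0, 0]}, {"pos":[-35, 0, 0]}, {"pos":[-35, 0, 0]}, {"pos":[-35, 0, 0]}, {"pos":[-35, 0, 0]}]' > path.dat && python3 jog.py path.dat |grep -E "ee|ft"
echo '[{"pos":[-35, 0, 0]}, {"pos":[-35, 0, 0]}, {}, {}]' > path.dat && python3 jog.py path.dat |grep -E "ee|ft"
python3 - <<'E'
from m import *
m=((S<30)&(mn>95)).astype(np.uint8); rect(cv2.morphologyEx(m,cv2.MORPH_CLOSE,np.ones((3,3))),(325,172,42,34),39.7,"hs")
s=ctrl.get_image("scene"); u,v=proj(s,[[569,-4,20]])[0].astype(int)
cv2.imwrite("pics/c10.png",np.hstack([crop(d,250,120,125,95,3),crop(s,u-62,v-50,125,95,3)]))
cv2.imwrite("pics/c11.png",crop(d,322,168,48,45,10))
E
```

```text
ee_pos: [519.0, -82.9, 17.5]
ft_force: [0.2, 0.3, 0.3]
width: 54.8
ee_pos: [518.5, -82.8, 168.8]
ft_force: [1.1, 0.2, 0.8]
ee_pos: [495.2, -257.8, 167.7]
ft_force: [-0.2, 0.1, 0.5]
ee_pos: [485.7, -327.0, 167.2]
ft_force: [0.2, 0.6, 0.0]
hs [515.9 -81.4] size [58.7 38.4] ang 82.3
```

View pics/c10.png

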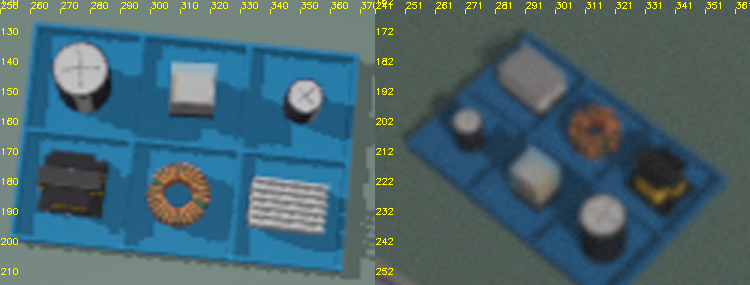

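View pics/c11.png

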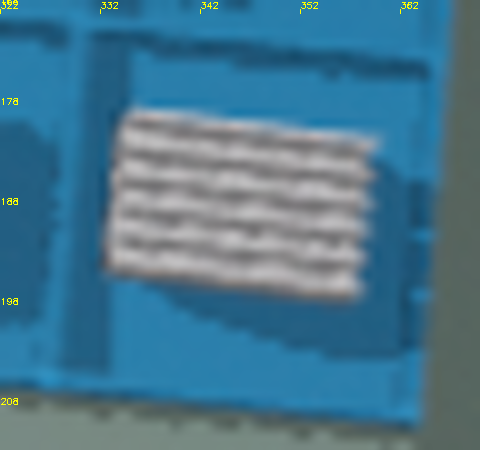

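All six compartments look right in both views. The heat sink is level at 82.3°, matching the module, and its outline centre is within 4 mm of the module's (10 mm allowed). Handing in.

```bash
python3 -c "
from workcell import ctrl
print(ctrl.get_obs()['t'],ctrl.close_job())"
```

```text
the job is handed in; nothing more can be done
38.75 None
```

I handed the job in at 38.75 s: all four parts are in their compartments, and the heat sink is on the module, within about 4 mm and aligned in the last picture; the hand-in gave no verdict.

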